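Draw the filter plate for inspection

ROBOT

A 6-joint arm with a two-finger parallel gripper is mounted at the origin on a cart in front of the work surface, level with it; the furniture and walls round the work are solid. World frame = base frame: x ahead of the robot, y to its left, z up, the work surface at z = 0. Lengths are in m, angles in rad, forces in N, time in s.
With the tool pointing down it reaches from about 0.275 to 0.75 m from the base axis. Payload 10.2 kg.
Tool frame: the origin (TCP) lies midway between the tips of the shut fingers; the grasp point (between the pads) lies 19 mm behind it; z points along the fingers, y is the line along which they close (so a half turn about z gives the same grasp; the last joint's range is limited). The gripper opens to 88 mm and grips with 3 to 60 N. Pads are 18 mm wide; open, the fingers measure 123 mm over their backs; the gripper's body (75 mm by 187 mm) begins 45 mm behind the grasp point.
Start: joints at [1.05, 0.313, 1.498, -0, 1.331, -0.223], TCP at [0.154, 0.502, 0.211] pointing down, gripper open.
Joint ranges: [-2.94, 2.94], [-0.97, 2.17], [0.19, 2.56], [-1.23, 4.37], [0.02, 3.11], [-2.88, 2.88]. Speed limits (rad/s): [2.39, 2.39, 3.01, 3.14, 3.14, 3.14].

INTERFACE

Orientations are given as a unit quaternion [x, y, z, w].
In Python, from plant import status, eyes, finish_job gives the robot as it stands.
- The arm moves only by the tool play_rows, never from a script. Its argument "plan" is a list of rows, each an object with "xyz": the shift along the tool's x, y, z each as a share of 25 cm, from -1 to 1, a list of three; "turn": the turn, a rotation vector about the tool's x, y, z each as a share of 90 degrees, from -1 to 1, a list of three; "grip": the finger opening in mm, from 0 to 88.1. In form: [{"xyz": [x, y, z], "turn": [ax, ay, az], "grip": grip}, ...]. A call has 1 to 12 rows; each row is the pose to reach, as a shift and turn from the pose commanded when the call began, along the tool's axes at that moment; what a row does not reach only later rows make up. A row lasts 1/10 s, in which the tool goes at most 50 mm and 8.59 degrees, less where a joint would pass 70% of its speed; a pose out of reach is approached as far as the arm can. A call with a number of a shift or a turn outside -1 to 1 is refused whole. A call with a gripper value outside its range is refused whole. The fingers move at their own pace and stop on an object; "squeeze" is the grip in N (left out, the last holds). Time passes only in rows, so rows that repeat a pose let the fingers close. It gives the time, the measured TCP pose, the force, the opening and the grip force at its end, in the units of the state.
- status.get_obs(): the state, without advancing time (a new reading comes with each control period).
- eyes.grab_frame(name): name is "scene" or "top" or "wrist"; returns (picture, depth): 400x640x3 uint8, red, green, blue; 400x640 float32, m along the optical axis (not along the pixel's ray), 0 where there is no reading.
- eyes.calibration(name): a dict with "intrinsics" (3x3 intrinsics, pixels), "distortion" ([k1, k2, p1, p2, k3] as OpenCV has them; the pictures are not rectified), "R" (3x3) and "t" (3): a world point X has camera coordinates R X + t; the wrist camera has in their place "hand_eye" (4x4, takes a point from camera to tool coordinates, whose origin is the TCP and whose axes are the flange's). Camera axes: x right, y down, z forward; pixel columns grow to the right and rows downward; lengths in m; the calibration is good to about 2 mm. A picture is of the moment at which its call begins: read the wrist's pose just before it. calibration takes no time and is no camera call.
- finish_job(): hands the job in; it is judged then, once.
The state is a dict: "t": time; "joint_positions": joint angles; "joint_velocities": joint speeds; "joint_torque": joint torques, N m; "tcp_pos": TCP position; "tcp_rot": TCP orientation; "force": force on the tool from outside, world axes, zero at the start; "wrist_torque": the same for the moment, N m; "width": finger opening in m; "grip_force": force on a finger pad.
Only numpy, scipy, OpenCV 4.12 (cv2) and the standard library are available. Lean on these libraries where they do the work, as an engineer would, in place of code of your own. Each camera call takes 0.05 s, during which the arm holds its last target. There are 200 camera calls.

TASK

Take the orange tape spool straight up off the spindle that locks the filter unit's blue flap and set it down flat on the free worktop, then lift the flap by its black handle and swing it fully open, to just past upright, so that it stays open. Draw the filter plate hidden inside straight up by its yellow tab and present it: hold it still and upright, its lower edge about 10 cm above the worktop over the middle of the blue ribbed tray, and finish while still holding it there. Drop nothing and leave the tray, timer, mouse, tube and vial where they stand.

Things in the scene. Friction and masses are not known exactly. Their poses are not given: they have to be found in the camera images.
- filter_unit: Grey steel box fixed to the worktop, 130 (x) x 150 (y) x 75 mm high, walls and floor 6 mm, open on top under the blue flap. Origin: centre of the underside; x to the back (hinge side, away from the robot), y left, z up; yaw -0.3 to 0.2 rad. On its front a ledge carries the spindle at y = -42 mm; the flap's handle juts out in front at y = +34 mm, nothing below it. The plate stands in the middle.
- spindle (a point): Foot of the upright steel spindle (12 mm diameter, tip 36 mm above this point), 81 mm above the worktop, on the ledge and level with the flap's top face. z up. The spool sits here over the ledge and the flap's front edge and so locks the flap.
- spool: Loose spool of sealing tape: ring with orange flanges and white winding, outer diameter 54 mm, bore 16 mm, height 26 mm, about 0.06 kg. Origin: centre of its underside; z is its axis. It starts on the spindle (underside 81 mm above the worktop) and must be lifted more than 36 mm to clear it.
- flap (a joint): Opening angle of the blue flap: 0 closed, 1.57 upright, 1.75 stop (leaning back just past upright). Its hinge is stiff: it stays where it is left; about 2 to 3 N at the handle moves it.
- flap_hinge (a point): Middle of the hinge axis, at the unit's rear edge, 78 mm above the worktop. The hinge axis is the y axis of the filter unit. The flap is 130 x 150 x 6 mm.
- flap_handle (a point): Centre of the handle: black cylinder, 16 mm diameter, 24 mm long along the unit's y, on a 16 mm wide tongue, 175 mm from the hinge axis, 45 mm beyond the flap's edge. Pinched on its end faces from above (closing along the unit's y) it turns between the pads, so the tool can keep pointing down round the arc. 78 mm above the worktop when closed, 253 mm when upright.
- filter_plate: Loose plate, grey frame, white medium: 62 (x) x 8 (y) x 44 mm, plus yellow tab 26 x 8 x 20 mm centred on top; 0.06 kg. Origin: centre of lower edge; z up. Upright in the unit, axes along its, lower edge 6, tab top 70 mm above the worktop, in a slot of black guides (38 mm high, over 24 mm from its middle along x). 60 mm free each side along y. Grip the tab across y from above.
- blue_tray: Loose blue ribbed slide tray, 78 x 104 x 24 mm high, on the worktop. Origin: centre of its underside. The plate is presented over its middle. Leave it in place.
- timer: Bystander: white bench timer, 66 x 62 x 19 mm, origin centre of underside.
- mouse: Bystander: black computer mouse, 100 x 58 x 34 mm, origin centre of underside.
- tube: Bystander: standing tube with blue cap, 34 mm diameter, 104 mm high, origin centre of underside.
- brown_vial: Bystander: brown vial with black cap, 28 mm diameter, 50 mm high, origin centre of underside.
There are look-alikes about, which are no part of the job. Leave any green look-alike of the spool alone.

How it is judged:
On the way, in this order (a step that is already met when the one before it is completed fails the run):
1. The spool is off the spindle, flat on the worktop and let go, with the flap still closed (height (world z) of spool below 0.008 m and angle between spool's own z axis and vertical below 0.1 rad and contact force between spool and the fingers below 0.1 N and linear speed of spool below 0.03 m/s and value of joint flap below 0.15 rad), for 0.2 s.
2. The flap is fully open, about upright or past it (value of joint flap above 1.45 rad), for 0.2 s.
3. The plate is drawn up clear of the filter unit, held by the fingers (height (world z) of filter_plate above 0.085 m and contact force between filter_plate and the fingers above 0.5 N), for 0.1 s.
At the end, for the whole second after the job is handed in: The fingers hold the filter plate still and upright (within 0.2 rad), its lower edge 6 to 18 cm above the worktop, within 4 cm of the middle of the blue tray and not touching it; the flap stands open beyond 1.4 rad; the spool lies flat and untouched on the worktop (contact force between filter_plate and the fingers above 0.5 N and horizontal distance between filter_plate and blue_tray below 0.04 m and height (world z) of filter_plate between 0.06 and 0.18 m and angle between filter_plate's own z axis and vertical below 0.2 rad and linear speed of each of filter_plate, spool below 0.03 m/s and contact force between filter_plate and blue_tray below 0.05 N and value of joint flap above 1.4 rad and height (world z) of spool below 0.008 m and angle between spool's own z axis and vertical below 0.1 rad and contact force between spool and the fingers below 0.1 N); the arm keeps its last pose, push and grip.
It fails at once if The flap is lifted while the spool is still on the spindle (value of joint flap above 0.15 rad and horizontal distance between spool and spindle below 0.02 m and height (world z) of spool above 0.05 m).
It fails at once if The spool is dropped or knocked away (contact force between spool and the fingers below 0.05 N and linear speed of spool above 0.45 m/s).
It fails at once if The filter plate is dropped (contact force between filter_plate and the fingers below 0.05 N and linear speed of filter_plate above 0.45 m/s).
It fails at once if The blue tray, timer, mouse, tube or vial is displaced by more than 3 cm or tipped (distance of any of timer, mouse, tube, brown_vial, blue_tray from where it was at the start of the episode above 0.03 m or angle between any of timer, mouse, tube, brown_vial, blue_tray's own z axis and vertical above 0.5 rad).
It also fails if it takes over 69 s, if anything falls off the work surface, if the arm or the gripper's body presses on something with over 40 N, if the wrist force passes 120 N, or if a joint passes its speed limit or range.

## Working session

There is one attempt and no reset: what is moved stays moved. The work goes in short steps, Python scripts to look and compute and a tool call to move; the robot and the scene stay as the last step left them, time stands still between calls to the robot, and variables do not carry over. Pictures are saved under pics/ and viewed, at most 10 in all, crops included, and the job is handed in when it is done.

Besides the shell and the picture viewer there is one more tool, called as name(argument=value, ...), one argument or row to a line, values as JSON. play_rows: Moves the arm, as the interface text tells. Shift numbers are shares of 25 cm and turn numbers shares of 90 degrees, none past 1 either way. Its arguments: {"type":"object","properties":{"plan":{"type":"array"},"squeeze":{"type":"number"}},"required":["plan"]}

```bash
mkdir -p pics; ls; python3 - <<'E'
from plant import status, eyes
import cv2,numpy as np
print(status.get_obs())
ims=[]
for n in("scene","top"):
    p,d=eyes.grab_frame(n); c=eyes.calibration(n); np.savez(f"pics/{n}0.npz",p=p,d=d,**c)
    cv2.imwrite(f"pics/{n}0.png",p[:,:,::-1]); print(n,c, (d>0).mean())
print(eyes.calibration("wrist"))
E
```

```text
pics
{'t': 0.0, 'joint_positions': array([ 1.04960839e+00,  3.13448053e-01,  1.49839140e+00,  3.06905160e-05,
        1.33098502e+00, -2.23364919e-01]), 'joint_velocities': array([ 1.77326120e-04, -1.51869560e-03, -6.09698923e-05,  7.74001008e-04,
        1.75506344e-03,  3.67638687e-03]), 'joint_torque': array([-8.85777263e-04, -4.02214336e+01, -2.52273881e+01,  6.94769807e-02,
        3.53022292e-02, -1.09349976e-04]), 'tcp_pos': array([0.15390996, 0.50166281, 0.21067928]), 'tcp_rot': array([ 1.48365360e-01,  9.88932425e-01, -5.68296381e-04, -2.37910686e-04]), 'force': array([-0.03419621, -0.42653529, -0.10296843]), 'wrist_torque': array([-0.02211406, -0.00727919,  0.01134616]), 'grip_force': 0.0, 'width': 0.08841267237513963}
scene {'intrinsics': array([[411.73841222,   0.        , 323.38417687],
       [  0.        , 411.73841222, 193.84219988],
       [  0.        ,   0.        ,   1.        ]]), 'distortion': array([-0.06198439,  0.        ,  0.        ,  0.        ,  0.        ]), 'R': array([[ 0.80025441, -0.59963536, -0.00550608],
       [-0.40916491, -0.53930005, -0.7360295
[... 539 characters left out ...]
51e-03, -9.81343776e-01]]), 't': array([-0.12902309,  0.52445672,  1.67668337])} 0.9960078125
{'intrinsics': array([[312.82925881,   0.        , 319.12757325],
       [  0.        , 312.82925881, 202.00756757],
       [  0.        ,   0.        ,   1.        ]]), 'distortion': array([0.00114092, 0.        , 0.        , 0.        , 0.        ]), 'hand_eye': array([[-3.56173540e-04, -9.67052044e-01, -2.54578508e-01,
         6.55060302e-02],
       [ 9.99999932e-01, -3.19559004e-04, -1.85181883e-04,
        -2.26116690e-05],
       [ 9.77276638e-05, -2.54578556e-01,  9.67052092e-01,
        -1.74195740e-01],
       [ 0.00000000e+00,  0.00000000e+00,  0.00000000e+00,
         1.00000000e+00]])}
```

View pics/top0.png

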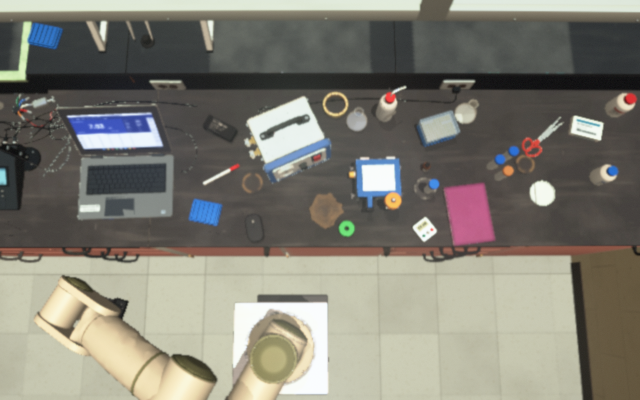

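View pics/scene0.png

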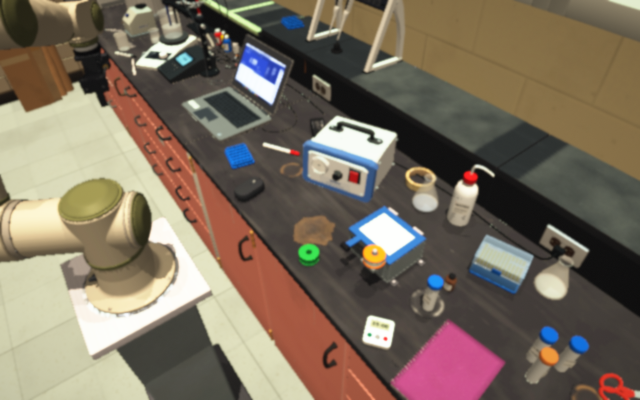

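The top view shows the unit at (380,178), orange spool (393,200), handle about (368,202), tray (205,212), mouse (254,228), timer (425,228), tube (428,188) and green look-alike (347,228). The scene view agrees.

```bash
cat > h.py <<'E'
import cv2,numpy as np
def load(f): return dict(np.load(f))
def ray(c,uv):
    n=cv2.undistortPoints(np.float64(uv).reshape(-1,1,2),c['intrinsics'],c['distortion']).reshape(-1,2)
    return np.c_[n,np.ones(len(n))]
def plane(c,uv,z):
    r=ray(c,uv)@c['R']; o=-c['R'].T@c['t']
    return o+r*((z-o[2])/r[:,2])[:,None]
def cloud(c,d,m):
    v,u=np.nonzero(m&(d>0)); return (ray(c,np.c_[u,v])*d[v,u][:,None]-c['t'])@c['R']
E
python3 - <<'E'
from h import *
np.set_printoptions(precision=4,suppress=True)
boxes={'top':dict(orange=(380,185,405,215),flap=(350,150,408,207),tray=(185,195,225,228),black=(355,195,380,212)),
'scene':dict(orange=(355,238,392,275),flap=(340,200,430,270),tray=(220,140,260,170),black=(335,235,365,270))}
for n in boxes:
    c=load(f'pics/{n}0.npz'); hsv=cv2.cvtColor(c['p'],cv2.COLOR_RGB2HSV)
    H,S,V=[hsv[...,i].astype(int) for i in range(3)]
    M=dict(orange=(H>8)&(H<22)&(S>140)&(V>120),flap=(H>95)&(H<120)&(S>120)&(V>90),black=(V<40))
    M['tray']=M['flap']
    for k,(a,b,e,f) in boxes[n].items():
        w=np.zeros(H.shape,bool); w[b:f,a:e]=1; m=M[k]&w
        P=cloud(c,c['d'],m); 
        print(n,k,m.sum(),'med',np.median(P,0),'lo',np.percentile(P,3,0),'hi',np.percentile(P,97,0))
        zz=dict(orange=.107,flap=.081,tray=.024,black=.078)[k]
        cs=max(cv2.findContours(m.astype('uint8'),0,2)[0],key=cv2.contourArea)
        if k=='orange': (q,r)=cv2.minEnclosingCircle(cs); print('  circ',plane(c,[q],zz),r)
        else:
            X=plane(c,cs.reshape(-1,2),zz)[:,:2]; r=cv2.minAreaRect(X.astype('float32')*1000); print('  rect',r)
        if k=='orange': 
            Q=P[(P[:,2]>.100)]; print('  top pts',len(Q),(Q.min(0)+Q.max(0))/2,np.ptp(Q,axis=0))
        if k=='black':
            Q=P[(P[:,2]>.06)&(P[:,2]<.1)]; print('  hpts',len(Q),Q.mean(0),Q.min(0),Q.max(0))
c=load('pics/top0.npz');cr=c['p'][140:240,335:445,::-1];a=cv2.resize(cr,None,fx=5,fy=5,interpolation=2)
cv2.imwrite('pics/c1.png',a)
E
```

```text
top orange 168 med [ 0.4859 -0.376   0.1067] lo [ 0.4648 -0.4016  0.0979] hi [ 0.5102 -0.3542  0.1142]
  circ [[ 0.4882 -0.3777  0.107 ]] 8.027883529663086
  top pts 161 [ 0.4862 -0.3773  0.1086] [0.0487 0.0514 0.0169]
top flap 573 med [ 0.5643 -0.3108  0.0815] lo [ 0.4871 -0.4057  0.0736] hi [ 0.6338 -0.2616  0.0897]
  rect ((555.1024169921875, -334.2396545410156), (161.2696533203125, 148.1477508544922), 2.1638338565826416)
top tray 667 med [0.4633 0.2697 0.0194] lo [0.4258 0.2213 0.0001] hi [0.5046 0.3184 0.0304]
  rect ((463.170166015625, 268.3343811035156), (105.0954818725586, 79.15071105957031), 78.12104797363281)Traceback (most recent call last):
  File "<stdin>", line 12, in <module>
  File "h.py", line 10, in cloud
    v,u=np.nonzero(m&(d>0)); return (ray(c,np.c_[u,v])*d[v,u][:,None]-c['t'])@c['R']
                                     ~~~^^^^^^^^^^^^^^
  File "h.py", line 4, in ray
    n=cv2.undistortPoints(np.float64(uv).reshape(-1,1,2),c['intrinsics'],c['distortion']).reshape(-1,2)
      ~~~~~~~~~~~~~~~~~~~^^^^^^^^^^^^^^^^^^^^^^^^^^^^^^^^^^^^^^^^^^^^^^^^^^^^^^^^^^^^^^^^
cv2.error: OpenCV(4.12.0) /io/opencv/modules/calib3d/src/undistort.dispatch.cpp:347: error: (-215:Assertion failed) CV_IS_MAT(_src) && CV_IS_MAT(_dst) && (_src->rows == 1 || _src->cols == 1) && (_dst->rows == 1 || _dst->cols == 1) && _src->cols + _src->rows - 1 == _dst->rows + _dst->cols - 1 && (CV_MAT_TYPE(_src->type) == CV_32FC2 || CV_MAT_TYPE(_src->type) == CV_64FC2) && (CV_MAT_TYPE(_dst->type) == CV_32FC2 || CV_MAT_TYPE(_dst->type) == CV_64FC2) in function 'cvUndistortPointsInternal'
```

play_rows(
  plan=[
    {"xyz": [-0.4,-0.15,-0.2],"turn": [0,0,-0.09],"grip": 88},
    {"xyz": [-0.6,-0.25,-0.3],"turn": [0,0,-0.18],"grip": 88},
    {"xyz": [-0.8,-0.3,-0.32],"turn": [0,0,-0.21],"grip": 88},
    {"xyz": [-0.94,-0.34,-0.32],"turn": [0,0,-0.21],"grip": 88},
    {"xyz": [-0.94,-0.34,-0.32],"turn": [0,0,-0.21],"grip": 88},
    {"xyz": [-0.94,-0.34,-0.32],"turn": [0,0,-0.21],"grip": 88},
  ],
)

```text
t: 0.7
tcp_pos: [0.3565, 0.3494, 0.2918]
tcp_rot: [-0.014, 1.0, -0.0, 0.0]
force: [-0.0, 0.1, 0.3]
width: 0.088
grip_force: 0.0
```

play_rows(
  plan=[
    {"xyz": [0,-0.2,0],"turn": [0,0,0],"grip": 88},
    {"xyz": [0,-0.4,0],"turn": [0,0,0],"grip": 88},
    {"xyz": [0,-0.6,0],"turn": [0,0,0],"grip": 88},
    {"xyz": [0,-0.8,0],"turn": [0,0,0],"grip": 88},
    {"xyz": [0,-1,0],"turn": [0,0,0],"grip": 88},
    {"xyz": [0,-1,0],"turn": [0,0,0],"grip": 88},
  ],
)

```text
t: 1.3
tcp_pos: [0.3621, 0.0972, 0.2911]
tcp_rot: [-0.012, 1.0, -0.001, -0.0]
force: [-0.3, 0.5, 0.7]
width: 0.0878
grip_force: 0.0
```

play_rows(
  plan=[
    {"xyz": [-0.06,-0.2,0],"turn": [0,0,0],"grip": 88},
    {"xyz": [-0.12,-0.4,0],"turn": [0,0,0],"grip": 88},
    {"xyz": [-0.18,-0.6,0],"turn": [0,0,0],"grip": 88},
    {"xyz": [-0.24,-0.8,0],"turn": [0,0,0],"grip": 88},
    {"xyz": [-0.3,-1,0],"turn": [0,0,0],"grip": 88},
    {"xyz": [-0.3,-1,0],"turn": [0,0,0],"grip": 88},
  ],
)

```text
t: 1.9
tcp_pos: [0.4455, -0.1488, 0.2901]
tcp_rot: [-0.014, 1.0, 0.0, -0.001]
force: [0.3, -0.5, -0.2]
width: 0.0875
grip_force: 0.0
```

play_rows(
  plan=[
    {"xyz": [0,-0.2,0],"turn": [0,0,0],"grip": 88},
    {"xyz": [0,-0.4,0],"turn": [0,0,0],"grip": 88},
    {"xyz": [0,-0.6,0],"turn": [0,0,0],"grip": 88},
    {"xyz": [0,-0.7,0],"turn": [0,0,0],"grip": 88},
    {"xyz": [0,-0.7,0],"turn": [0,0,0],"grip": 88},
    {"xyz": [0,-0.7,0],"turn": [0,0,0],"grip": 88},
    {"xyz": [0,-0.7,0],"turn": [0,0,0],"grip": 88},
  ],
)

```text
t: 2.6
tcp_pos: [0.4508, -0.3189, 0.2915]
tcp_rot: [-0.017, 1.0, 0.0, 0.0]
force: [0.2, 0.2, 0.7]
width: 0.0883
grip_force: 0.0
```

```bash
cat >> h.py <<'E'
from scipy.spatial.transform import Rotation as Rn
def wrist(tag):
    from plant import status,eyes
    o=status.get_obs(); p,d=eyes.grab_frame('wrist'); c=eyes.calibration('wrist')
    T=np.eye(4);T[:3,:3]=Rn.from_quat(o['tcp_rot']).as_matrix();T[:3,3]=o['tcp_pos']
    W=np.linalg.inv(T@c['hand_eye'])
    c=dict(p=p,d=d,intrinsics=c['intrinsics'],distortion=c['distortion'],R=W[:3,:3],t=W[:3,3])
    np.savez(f'pics/{tag}.npz',**c); cv2.imwrite(f'pics/{tag}.png',p[:,:,::-1]); return c
def masks(p):
    H,S,V=[a.astype(int) for a in cv2.split(cv2.cvtColor(p,cv2.COLOR_RGB2HSV))]
    return dict(orange=(H>8)&(H<22)&(S>140)&(V>120),blue=(H>95)&(H<120)&(S>120)&(V>90),black=V<45,yellow=(H>=22)&(H<35)&(S>120)&(V>120))
E
python3 -c "
from h import *
wrist('w1')"
```

```text
(no output)
```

View pics/w1.png

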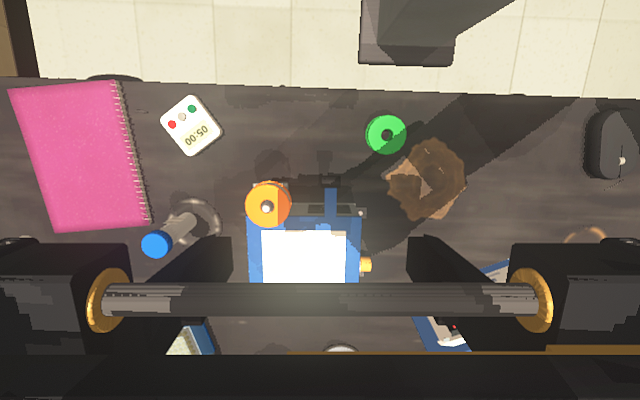

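The wrist view shows the spool at (268,204), the flap's front edge near row 213 (columns 247 to 360), the tongue at (330,200), the handle at about (328,183), the green look-alike at (386,134) and the mouse at (605,150).

```bash
python3 - <<'E'
from h import *
np.set_printoptions(precision=4,suppress=True)
c=load('pics/w1.npz'); M=masks(c['p']); W=lambda k,a,b,e,f:(lambda w:(w.__setitem__((slice(b,f),slice(a,e)),True),M[k]&w)[1])(np.zeros((400,640),bool))
m=W('orange',235,170,300,240); P=cloud(c,c['d'],m); Q=P[(P[:,2]>.1)&(P[:,2]<.112)]
(q,r)=cv2.minEnclosingCircle((Q[:,:2]*1000).astype('float32')); print('spool',len(Q),q,r,np.median(Q[:,2]))
m=W('blue',235,205,370,290); P=cloud(c,c['d'],m); Q=P[abs(P[:,2]-.081)<.012]; 
print('flap z',np.median(Q[:,2])); r=cv2.minAreaRect((Q[:,:2]*1000).astype('float32')); print(r, cv2.boxPoints(r))
for y0 in range(-400,-270,15):
    s=Q[abs(Q[:,1]*1000-y0)<4]; 
    if len(s): print(y0,s[:,0].min().round(4),s[:,0].max().round(4),end=' | ')
print()
m=np.zeros((400,640),bool);m[170:225,300:365]=1; P=cloud(c,c['d'],m);Q=P[(P[:,2]>.065)&(P[:,2]<.1)&(P[:,0]<.478)]
print('front hi pts',len(Q),Q.mean(0),Q.min(0),Q.max(0))
for x0 in np.arange(.42,.48,.004):
    s=Q[abs(Q[:,0]-x0)<.002]
    if len(s): print(round(x0,3),len(s),s.min(0)[1:],s.max(0)[1:])
for n,u in(('mouse',(605,150)),('green',(386,134)),('timer',(190,125))): print(n,plane(c,[u],.02))
a=cv2.resize(c['p'][160:290,230:380,::-1],None,fx=5,fy=4.6,interpolation=2);a=np.clip(a.astype(float)*1.6,0,255);cv2.imwrite('pics/c1.png',a.astype('uint8'))
E
```

```text
spool 426 (486.76434326171875, -379.3880615234375) 26.577320098876953 0.10773419238197918
flap z 0.0818258870946883
((553.3726806640625, -336.2018127441406), (93.32996368408203, 148.21517944335938), 1.436360239982605) [[ 504.8647 -263.2872]
 [ 508.58   -411.4559]
 [ 601.8806 -409.1164]
 [ 598.1654 -260.9478]]
-400 0.5172 0.6011 | -385 0.5232 0.5254 | -370 0.5188 0.5246 | -310 0.5154 0.523 | -280 0.5353 0.5977 | 
front hi pts 330 [ 0.463  -0.3037  0.0839] [ 0.4525 -0.3151  0.0786] [ 0.4778 -0.2923  0.088 ]
0.452 35 [-0.3151  0.079 ] [-0.2927  0.0843]
0.456 66 [-0.3151  0.0818] [-0.2927  0.0871]
0.46 67 [-0.315   0.0842] [-0.2926  0.088 ]
0.464 52 [-0.3148  0.0841] [-0.2923  0.0873]
0.468 37 [-0.3147  0.0786] [-0.2933  0.085 ]
0.472 37 [-0.3107  0.0804] [-0.2967  0.0831]
0.476 36 [-0.3106  0.0799] [-0.2966  0.0839]
mouse [[0.4134 0.0834 0.02  ]]
green [[ 0.4017 -0.2272  0.02  ]]
timer [[ 0.3986 -0.4992  0.02  ]]
```

View pics/c1.png

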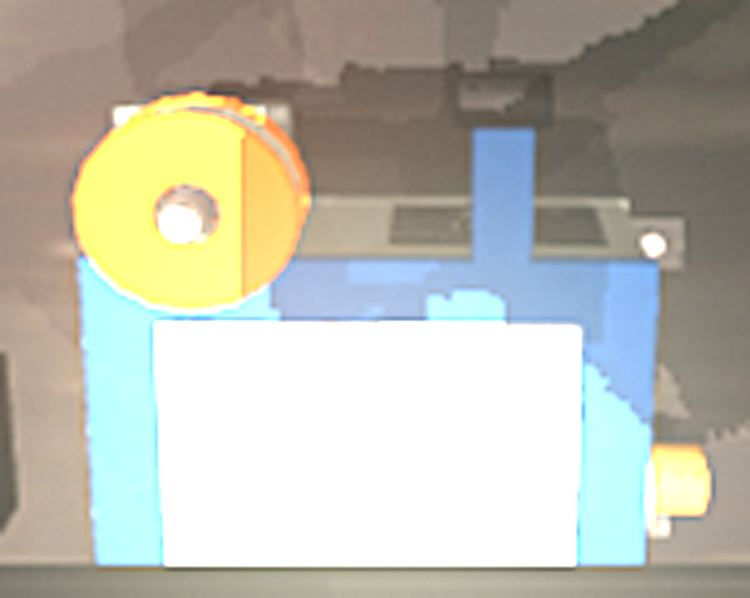

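Spool at (0.487, −0.379), handle at (0.461, −0.304), unit yaw about 0.03; handle-to-spindle distance in y is 75.5 mm against the 76 mm given, so they agree. The spool comes first.

play_rows(
  plan=[
    {"xyz": [-0.07,-0.12,0],"turn": [0,0,0],"grip": 88},
    {"xyz": [-0.136,-0.245,0.1],"turn": [0,0,0],"grip": 88},
    {"xyz": [-0.136,-0.245,0.25],"turn": [0,0,0],"grip": 88},
    {"xyz": [-0.136,-0.245,0.4],"turn": [0,0,0],"grip": 88},
    {"xyz": [-0.136,-0.245,0.55],"turn": [0,0,0],"grip": 88},
    {"xyz": [-0.136,-0.245,0.6],"turn": [0,0,0],"grip": 88},
    {"xyz": [-0.136,-0.245,0.6],"turn": [0,0,0],"grip": 88},
    {"xyz": [-0.136,-0.245,0.6],"turn": [0,0,0],"grip": 88},
  ],
)

```text
t: 3.45
tcp_pos: [0.4871, -0.3809, 0.1434]
tcp_rot: [-0.016, 1.0, -0.001, 0.001]
force: [0.1, 0.8, 0.9]
width: 0.088
grip_force: 0.0
```

play_rows(
  plan=[
    {"xyz": [0,0.006,0.1],"turn": [0,0,0],"grip": 88},
    {"xyz": [0,0.006,0.2],"turn": [0,0,0],"grip": 88},
    {"xyz": [0,0.006,0.225],"turn": [0,0,0],"grip": 70},
    {"xyz": [0,0.006,0.225],"turn": [0,0,0],"grip": 60},
    {"xyz": [0,0.006,0.225],"turn": [0,0,0],"grip": 45},
    {"xyz": [0,0.006,0.225],"turn": [0,0,0],"grip": 45},
    {"xyz": [0,0.006,0.225],"turn": [0,0,0],"grip": 45},
    {"xyz": [0,0.006,0.225],"turn": [0,0,0],"grip": 45},
    {"xyz": [0,0.006,0.225],"turn": [0,0,0],"grip": 45},
    {"xyz": [0,0.006,0.225],"turn": [0,0,0],"grip": 45},
  ],
  squeeze=12,
)

```text
t: 4.45
tcp_pos: [0.4863, -0.3792, 0.0851]
tcp_rot: [-0.016, 1.0, -0.0, 0.0]
force: [-0.4, 0.9, -0.1]
width: 0.0451
grip_force: 0.0
```

```bash
python3 - <<'E'
from h import *
from plant import status
c=wrist('w2'); o=status.get_obs(); print(o['width'],o['grip_force'])
m=masks(c['p'])['orange'];m[:,:200]=0;m[:,450:]=0;m[270:]=0; P=cloud(c,c['d'],m);print(m.sum(),np.argwhere(m).min(0),np.argwhere(m).max(0),np.median(P,0),P.min(0),P.max(0))
E
```

```text
0.04493334228656954 0.0
5293 [190 270] [269 366] [ 0.47704571 -0.37985162  0.10766377] [ 0.46016373 -0.42095798 -0.00090439] [ 0.51753333 -0.34120502  0.11794577]
```

View pics/w2.png

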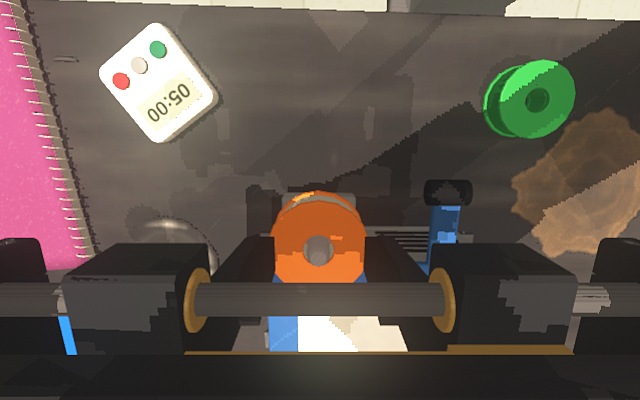

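The spool still sits on the spindle at (318,245). The pads are inside its flanges and have not reached the winding yet, so I close further.

play_rows(
  plan=[
    {"xyz": [0,0,0],"turn": [0,0,0],"grip": 30},
    {"xyz": [0,0,0],"turn": [0,0,0],"grip": 30},
    {"xyz": [0,0,0],"turn": [0,0,0],"grip": 30},
    {"xyz": [0,0,0],"turn": [0,0,0],"grip": 30},
  ],
  squeeze=12,
)

```text
t: 4.9
tcp_pos: [0.4863, -0.3792, 0.085]
tcp_rot: [-0.016, 1.0, -0.0, -0.0]
force: [0.2, 0.0, 0.4]
width: 0.0299
grip_force: 0.0
```

```bash
python3 - <<'E'
from h import *
from plant import status
c=wrist('w3'); o=status.get_obs(); print(o['width'],o['grip_force'])
cv2.imwrite('pics/c3.png',cv2.resize(np.clip(c['p'][170:300,180:460,::-1]*1.6,0,255).astype('uint8'),None,fx=2.8,fy=2.8,interpolation=2))
E
```

```text
0.030288739954596664 0.0
```

View pics/c3.png

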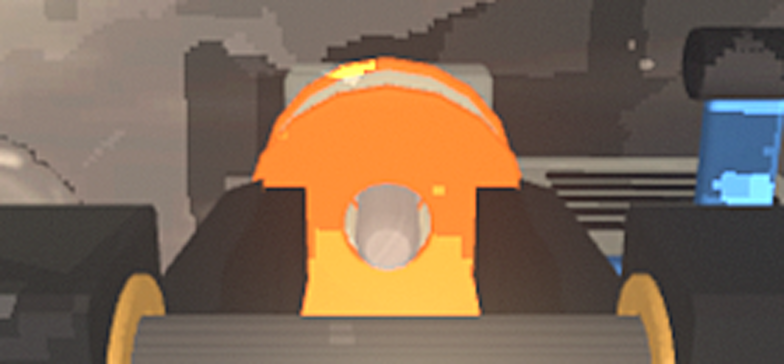

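```bash
python3 - <<'E'
from h import *
np.set_printoptions(precision=4,suppress=True)
for t in('w3','w2','w1'):
    c=load(f'pics/{t}.npz')
    m=np.ones((400,640),bool); P=cloud(c,c['d'],m); full=np.full((400,640,3),np.nan); v,u=np.nonzero(c['d']>0); full[v,u]=P
    for r in (240,260,275):
        print(t,r,[tuple(full[r,k].round(3)) for k in (225,250,270,285,300,318,335,345,360,380,400)])
E
```

```text
w3 240 [(np.float64(0.526), np.float64(-0.461), np.float64(0.0)), (np.float64(0.526), np.float64(-0.439), np.float64(-0.0)), (np.float64(0.476), np.float64(-0.403), np.float64(0.122)), (np.float64(0.477), np.float64(-0.396), np.float64(0.118)), (np.float64(0.482), np.float64(-0.389), np.float64(0.107)), (np.float64(0.481), np.float64(-0.38), np.float64(0.107)), (np.float64(0.481), np.float64(-0.371), np.float64(0.107)), (np.float64(0.481), np.float64(-0.366), np.float64(0.107)), (np.float64(0.477), np.float64(-0.36), np.float64(0.117)), (np.float64(0.475), np.float64(-0.351), np.float64(0.121)), (np.float64(0.508), np.float64(-0.317), np.float64(0.036))]
w3 260 [(np.float64(0.454), np.float64(-0.402), np.float64(0.191)), (np.float64(0.476), np.float64(-0.407), np.float64(0.144)), (np.float64(0.477), np.float64(-0.4), np.float64(0.14)), (np.float64(0.48), np.float64(-0.394), np.float64(0.134)), (np.float64(0.492), np.float64(-0.389), np.float64(0.108)), (np.float64(0.487), np.float64(-0.38), np.float64(0.118)), (np.float64(0.492), np.float64(-0.371), np.float64(0.108)), (np.float64(0.
[... 4162 characters left out ...]
p.float64(-0.183), np.float64(0.0))]
w1 275 [(np.float64(0.456), np.float64(-0.362), np.float64(0.334)), (np.float64(0.591), np.float64(-0.407), np.float64(0.084)), (np.float64(0.591), np.float64(-0.381), np.float64(0.081)), (np.float64(0.59), np.float64(-0.36), np.float64(0.082)), (np.float64(0.589), np.float64(-0.34), np.float64(0.082)), (np.float64(0.588), np.float64(-0.316), np.float64(0.083)), (np.float64(0.587), np.float64(-0.293), np.float64(0.082)), (np.float64(0.587), np.float64(-0.279), np.float64(0.082)), (np.float64(0.627), np.float64(-0.246), np.float64(0.004)), (np.float64(0.628), np.float64(-0.213), np.float64(0.001)), (np.float64(0.627), np.float64(-0.18), np.float64(0.001))]
```

```bash
python3 - <<'E'
from h import *
np.set_printoptions(precision=4,suppress=True)
for t,z0 in(('w3',.085),('w2',.085),('w1',.2915)):
    c=load(f'pics/{t}.npz'); d=c['d']; p=c['p'].astype(int)
    m=(p.max(2)<70)&(d>0)&(d<.30); m[:, :150]=0;m[:,490:]=0;m[330:]=0
    P=cloud(c,d,m)
    for s in(-1,1):
        Q=P[(np.sign(P[:,1]+.379 if t!='w1' else P[:,1]+.319)==s)&(P[:,2]<z0+.10)]
        if len(Q):
            zl=np.percentile(Q[:,2],[0,1,3]); L=Q[Q[:,2]<zl[1]+.006]; print(t,s,len(Q),'rel z low',zl-z0,'x',L[:,0].min(),L[:,0].max(),'y',L[:,1].min(),L[:,1].max())
E
```

```text
w3 -1 4626 rel z low [-0.0867 -0.086  -0.0856] x 0.3421835611081643 0.5509562614547713 y -0.5272490281969328 -0.37952457603561496
w3 1 16268 rel z low [-0.0876 -0.0862 -0.0859] x 0.34138958299885536 0.5227167513340527 y -0.378835514461138 -0.22710258894825583
w2 -1 4798 rel z low [-0.087  -0.086  -0.0856] x 0.342152137110643 0.5613144719969352 y -0.5275768287262514 -0.3795542495310383
w2 1 16590 rel z low [-0.0873 -0.0863 -0.0859] x 0.3412660630900194 0.5224184506907557 y -0.3788945982786242 -0.22770964800069146
w1 -1 3216 rel z low [0.0272 0.0302 0.0317] x 0.44148818387812516 0.46024903790469557 y -0.376643794859463 -0.36200366715827725
w1 1 3283 rel z low [0.0275 0.0289 0.0308] x 0.4378553163921108 0.458159529447669 y -0.2751975336250583 -0.2610688724039815
```

```bash
python3 - <<'E'
from h import *
np.set_printoptions(precision=4,suppress=True)
for t,z0 in(('w3',.085),('w2',.085)):
    c=load(f'pics/{t}.npz'); d=c['d']; p=c['p'].astype(int)
    P=cloud(c,d,d>0); dark=(p.max(2)<90)[d>0]
    for s in(-1,1):
        Q=P[(np.sign(P[:,1]+.379)==s)&(P[:,0]>.472)&(P[:,0]<.50)&(P[:,2]>.087)&(P[:,2]<.16)&dark]
        print(t,s,np.percentile(Q[:,2],[0,1,3])-z0)
        for z in np.arange(.088,.16,.006):
            L=Q[abs(Q[:,2]-z)<.003]
            if len(L): print('  z',z.round(3),len(L),'x',L[:,0].min(),L[:,0].max(),'y',L[:,1].min(),L[:,1].max())
E
```

```text
w3 -1 [0.0225 0.0297 0.0321]
  z 0.106 1 x 0.47852000748914697 0.47852000748914697 y -0.40366558552257037 -0.40366558552257037
  z 0.112 30 x 0.4762358490958991 0.4780915801916643 y -0.4035792175923543 -0.3948373643724157
  z 0.118 136 x 0.4758563549212296 0.49281040848687147 y -0.40797545847059874 -0.3937388262189199
  z 0.124 202 x 0.47528052293558887 0.49333043090669815 y -0.4085563782458577 -0.3937053154487396
  z 0.13 240 x 0.47574027885679016 0.4925543422297397 y -0.40880598212805097 -0.39365887192875787
  z 0.136 320 x 0.47571645740433405 0.4913369417733589 y -0.40973738479118177 -0.39410758276442026
  z 0.142 277 x 0.475832217386256 0.4876932658470542 y -0.4098084803284905 -0.3951367847595829
  z 0.148 281 x 0.47574968751079383 0.4784720144798447 y -0.41073059421916625 -0.39507142970590764
  z 0.154 329 x 0.4755800155237164 0.49751867230430785 y -0.4101077069231406 -0.39413809255613164
  z 0.16 300 x 0.4756820593605974 0.49691483322342817 y -0.40832320776530157 -0.3937081581061156
w3 1 [0.0218 0.0289 0.031 ]
  z 0.106 3 x 0.4778024128389918 0.49238351534468333 y -0.3632803995
[... 2112 characters left out ...]
441048538812141
  z 0.124 231 x 0.47407030639407427 0.4947338865688783 y -0.3569502706572289 -0.34273793430883676
  z 0.13 263 x 0.47384270207067997 0.49335255450072385 y -0.35687891764378915 -0.3425450420550762
  z 0.136 347 x 0.4737728971648237 0.4898970305424519 y -0.35693078579474435 -0.3414869899449564
  z 0.142 302 x 0.4736064138937686 0.48627459987675303 y -0.35581164200130516 -0.34133704086616246
  z 0.148 295 x 0.47380485893492136 0.48233556382888715 y -0.35609776059729953 -0.34070440568999566
  z 0.154 366 x 0.4738584390232699 0.49571739624934075 y -0.3569500655331955 -0.3400960222693087
  z 0.16 328 x 0.4735314187318865 0.4954957049436705 y -0.35708686176435506 -0.3403669519982444
```

The picture and depth show the finger tips about 27 mm above the reported TCP. The fingers closed above the spool without touching it. I'll open and go about 26 mm lower.

play_rows(
  plan=[
    {"xyz": [0,0,0],"turn": [0,0,0],"grip": 80},
    {"xyz": [0,0,0],"turn": [0,0,0],"grip": 80},
    {"xyz": [0,0,0],"turn": [0,0,0],"grip": 80},
    {"xyz": [0,0,0],"turn": [0,0,0],"grip": 80},
    {"xyz": [0,0,0],"turn": [0,0,0],"grip": 80},
    {"xyz": [0,0,0],"turn": [0,0,0],"grip": 80},
    {"xyz": [0,0,0],"turn": [0,0,0],"grip": 80},
    {"xyz": [0,0,0],"turn": [0,0,0],"grip": 80},
  ],
)

```text
t: 5.75
tcp_pos: [0.4863, -0.3792, 0.085]
tcp_rot: [-0.016, 1.0, -0.0, -0.0]
force: [0.7, -0.2, 0.2]
width: 0.08
grip_force: 0.0
```

play_rows(
  plan=[
    {"xyz": [0,0,0.03],"turn": [0,0,0],"grip": 80},
    {"xyz": [0,0,0.06],"turn": [0,0,0],"grip": 80},
    {"xyz": [0,0,0.09],"turn": [0,0,0],"grip": 80},
    {"xyz": [0,0,0.1],"turn": [0,0,0],"grip": 80},
    {"xyz": [0,0,0.1],"turn": [0,0,0],"grip": 50},
    {"xyz": [0,0,0.1],"turn": [0,0,0],"grip": 45},
    {"xyz": [0,0,0.1],"turn": [0,0,0],"grip": 45},
    {"xyz": [0,0,0.1],"turn": [0,0,0],"grip": 45},
    {"xyz": [0,0,0.1],"turn": [0,0,0],"grip": 45},
    {"xyz": [0,0,0.1],"turn": [0,0,0],"grip": 45},
  ],
  squeeze=12,
)

```text
t: 6.75
tcp_pos: [0.4864, -0.3793, 0.0603]
tcp_rot: [-0.016, 1.0, -0.0, 0.0]
force: [-0.1, -0.7, 0.9]
width: 0.0538
grip_force: 12.0
```

The fingers hold it at 54 mm with 12 N, so I lift.

play_rows(
  plan=[
    {"xyz": [0,0,-0.06],"turn": [0,0,0],"grip": 45},
    {"xyz": [0,0,-0.14],"turn": [0,0,0],"grip": 45},
    {"xyz": [0,0,-0.22],"turn": [0,0,0],"grip": 45},
    {"xyz": [0,0,-0.3],"turn": [0,0,0],"grip": 45},
    {"xyz": [0,0,-0.4],"turn": [0,0,0],"grip": 45},
    {"xyz": [0,0,-0.5],"turn": [0,0,0],"grip": 45},
    {"xyz": [0,0,-0.5],"turn": [0,0,0],"grip": 45},
    {"xyz": [0,0,-0.5],"turn": [0,0,0],"grip": 45},
  ],
)

```text
t: 7.55
tcp_pos: [0.4861, -0.379, 0.1842]
tcp_rot: [-0.016, 1.0, 0.0, -0.0]
force: [-0.3, 0.9, -1.1]
width: 0.054
grip_force: 12.0
```

```bash
python3 - <<'E'
from h import *
from plant import status
o=status.get_obs(); print(o['tcp_pos'],o['force'],o['width'],o['grip_force'])
c=wrist('w4')
m=masks(c['p'])['orange'];m[:,:230]=0;m[:,410:]=0;m[270:]=0;P=cloud(c,c['d'],m);Q=P[P[:,2]>.12];print(len(Q),np.median(Q,0)-o['tcp_pos'])
c=load('pics/top0.npz')
print('mouse',plane(c,[(254,228),(246,215),(262,240),(262,215)],.017)); print('place px: coaster/hand',plane(c,[(310,210),(285,222)],0))
E
```

```text
[ 0.48610739 -0.37901115  0.18417448] [-0.32366247  0.90692249 -1.10849577] 0.0540026536066961 11.99987497238908
5285 [-0.01328694 -0.00041611  0.04730903]
mouse [[0.40671257 0.09615787 0.017     ]
 [0.45263053 0.12531923 0.017     ]
 [0.36472703 0.06736593 0.017     ]
 [0.45258102 0.06911455 0.017     ]]
place px: coaster/hand [[ 0.4729148  -0.09915199  0.        ]
 [ 0.43005297 -0.01082587  0.        ]]
```

play_rows(
  plan=[
    {"xyz": [0.02,0.12,0],"turn": [0,0,0],"grip": 45},
    {"xyz": [0.04,0.28,0],"turn": [0,0,0],"grip": 45},
    {"xyz": [0.06,0.44,0],"turn": [0,0,0],"grip": 45},
    {"xyz": [0.08,0.6,0],"turn": [0,0,0],"grip": 45},
    {"xyz": [0.09,0.732,0],"turn": [0,0,0],"grip": 45},
  ],
)

```text
t: 8.1
tcp_pos: [0.4568, -0.1947, 0.1835]
tcp_rot: [-0.016, 1.0, 0.001, -0.001]
force: [1.2, 0.4, -1.6]
width: 0.0543
grip_force: 12.0
```

play_rows(
  plan=[
    {"xyz": [0.02,0.15,0],"turn": [0,0,0],"grip": 45},
    {"xyz": [0.04,0.3,0],"turn": [0,0,0],"grip": 45},
    {"xyz": [0.06,0.45,0],"turn": [0,0,0],"grip": 45},
    {"xyz": [0.08,0.6,0.1],"turn": [0,0,0],"grip": 45},
    {"xyz": [0.09,0.732,0.2],"turn": [0,0,0],"grip": 45},
    {"xyz": [0.09,0.732,0.35],"turn": [0,0,0],"grip": 45},
    {"xyz": [0.09,0.732,0.5],"turn": [0,0,0],"grip": 45},
    {"xyz": [0.09,0.732,0.6],"turn": [0,0,0],"grip": 45},
    {"xyz": [0.09,0.732,0.7],"turn": [0,0,0],"grip": 45},
    {"xyz": [0.09,0.732,0.74],"turn": [0,0,0],"grip": 45},
    {"xyz": [0.09,0.732,0.74],"turn": [0,0,0],"grip": 45},
  ],
)

```text
t: 9.2
tcp_pos: [0.4284, -0.0145, -0.0013]
tcp_rot: [-0.016, 1.0, 0.001, -0.002]
force: [-0.8, -0.7, -1.7]
width: 0.0538
grip_force: 12.0
```

play_rows(
  plan=[
    {"xyz": [0,0,0.03],"turn": [0,0,0],"grip": 45},
    {"xyz": [0,0,0.05],"turn": [0,0,0],"grip": 45},
    {"xyz": [0,0,0.06],"turn": [0,0,0],"grip": 45},
    {"xyz": [0,0,0.07],"turn": [0,0,0],"grip": 45},
    {"xyz": [0,0,0.074],"turn": [0,0,0],"grip": 45},
    {"xyz": [0,0,0.074],"turn": [0,0,0],"grip": 45},
    {"xyz": [0,0,0.074],"turn": [0,0,0],"grip": 45},
  ],
)

```text
t: 9.9
tcp_pos: [0.4297, -0.0149, -0.0184]
tcp_rot: [-0.016, 1.0, -0.0, 0.0]
force: [-0.4, 0.7, -1.1]
width: 0.0536
grip_force: 12.0
```

play_rows(
  plan=[
    {"xyz": [0,0,0.005],"turn": [0,0,0],"grip": 45},
    {"xyz": [0,0,0.01],"turn": [0,0,0],"grip": 45},
    {"xyz": [0,0,0.01],"turn": [0,0,0],"grip": 45},
    {"xyz": [0,0,0.01],"turn": [0,0,0],"grip": 45},
  ],
)

```text
t: 10.3
tcp_pos: [0.4297, -0.0149, -0.0208]
tcp_rot: [-0.016, 1.0, -0.0, 0.0]
force: [-1.4, 0.1, 4.4]
width: 0.0543
grip_force: 12.0
```

The +4.4 N upward force shows contact with the worktop, so I release and lift.

play_rows(
  plan=[
    {"xyz": [0,0,0],"turn": [0,0,0],"grip": 60},
    {"xyz": [0,0,0],"turn": [0,0,0],"grip": 75},
    {"xyz": [0,0,0],"turn": [0,0,0],"grip": 75},
    {"xyz": [0,0,0],"turn": [0,0,0],"grip": 75},
    {"xyz": [0,0,0],"turn": [0,0,0],"grip": 75},
    {"xyz": [0,0,-0.1],"turn": [0,0,0],"grip": 75},
    {"xyz": [0,0,-0.3],"turn": [0,0,0],"grip": 75},
    {"xyz": [0,0,-0.5],"turn": [0,0,0],"grip": 75},
    {"xyz": [0,0,-0.7],"turn": [0,0,0],"grip": 75},
    {"xyz": [0,0,-0.8],"turn": [0,0,0],"grip": 75},
    {"xyz": [0,0,-0.8],"turn": [0,0,0],"grip": 75},
  ],
)

```text
t: 11.4
tcp_pos: [0.431, -0.0152, 0.1821]
tcp_rot: [-0.016, 1.0, -0.001, 0.003]
force: [1.0, 0.4, -0.4]
width: 0.0749
grip_force: 0.0
```

```bash
python3 - <<'E'
from h import *
from plant import status
c=wrist('w5')
m=masks(c['p'])['orange'];m[:,:200]=0;m[:,440:]=0;P=cloud(c,c['d'],m);Q=P[(P[:,2]>.015)&(P[:,2]<.05)];print(len(Q),np.median(Q,0),np.ptp(Q,axis=0),np.percentile(Q[:,2],[5,95]),status.get_obs()['tcp_pos'])
E
```

```text
1126 [ 0.43815078 -0.01060167  0.02677693] [0.05165358 0.05266059 0.00958966] [0.02538478 0.02794352] [ 0.42993459 -0.01491041  0.17969082]
```

play_rows(
  plan=[
    {"xyz": [0,-0.15,0],"turn": [0,0,0],"grip": 44},
    {"xyz": [-0.02,-0.35,0],"turn": [0,0,0],"grip": 44},
    {"xyz": [-0.04,-0.55,0],"turn": [0,0,0],"grip": 44},
    {"xyz": [-0.06,-0.75,0],"turn": [0,0,0],"grip": 44},
    {"xyz": [-0.09,-0.95,0],"turn": [0,0,0],"grip": 44},
  ],
)

```text
t: 11.95
tcp_pos: [0.4586, -0.2518, 0.1768]
tcp_rot: [-0.016, 1.0, 0.001, -0.001]
force: [-0.0, 0.6, 0.5]
width: 0.0443
grip_force: 0.0
```

play_rows(
  plan=[
    {"xyz": [0,-0.1,0],"turn": [0,0,0],"grip": 44},
    {"xyz": [0,-0.209,0.1],"turn": [0,0,0],"grip": 44},
    {"xyz": [0,-0.209,0.24],"turn": [0,0,0],"grip": 44},
    {"xyz": [0,-0.209,0.24],"turn": [0,0,0],"grip": 44},
    {"xyz": [0,-0.209,0.24],"turn": [0,0,0],"grip": 44},
    {"xyz": [0,-0.209,0.24],"turn": [0,0,0],"grip": 44},
  ],
)

```text
t: 12.55
tcp_pos: [0.4616, -0.3024, 0.1202]
tcp_rot: [-0.016, 1.0, -0.001, 0.001]
force: [-0.3, -0.4, 0.4]
width: 0.0442
grip_force: 0.0
```

```bash
python3 - <<'E'
from h import *
from plant import status
print(status.get_obs()['tcp_pos'])
c=wrist('w6'); P=cloud(c,c['d'],c['d']>0); k=(c['p'].max(2)<80)[c['d']>0]
Q=P[(abs(P[:,0]-.46)<.02)&(abs(P[:,1]+.304)<.02)&(P[:,2]>.072)&(P[:,2]<.09)]; print(len(Q),Q.min(0),Q.max(0),np.median(Q,0))
for z in (.1435,.15,.16,.17):
  for s in (-1,1):
    F=P[(abs(P[:,2]-z)<.004)&k&(s*(P[:,1]+.304)>.015)&(s*(P[:,1]+.304)<.05)&(P[:,0]>.44)&(P[:,0]<.49)]
    if len(F): print(z,s,F.min(0),F.max(0))
E
```

```text
[ 0.46163341 -0.30235532  0.12017965]
1072 [ 0.45210747 -0.31630902  0.07736211] [ 0.47998369 -0.29232299  0.08805851] [ 0.46205295 -0.3040325   0.08386147]
0.1435 -1 [ 0.45238654 -0.33264301  0.14717149] [ 0.45238654 -0.33264301  0.14717149]
0.15 -1 [ 0.4515285  -0.33674416  0.14717149] [ 0.47054013 -0.32363817  0.15397635]
0.15 1 [ 0.4493899  -0.28054758  0.14753177] [ 0.47005362 -0.26761284  0.15398144]
0.16 -1 [ 0.45125179 -0.33873656  0.15600932] [ 0.4695438  -0.32377092  0.16399614]
0.16 1 [ 0.44917012 -0.2805233   0.15601763] [ 0.46993058 -0.2661341   0.16398494]
0.17 -1 [ 0.45106008 -0.33956153  0.16602714] [ 0.46792044 -0.3238168   0.17398995]
0.17 1 [ 0.44921302 -0.28071641  0.16606169] [ 0.46673242 -0.26533629  0.17398854]
```

View pics/w6.png

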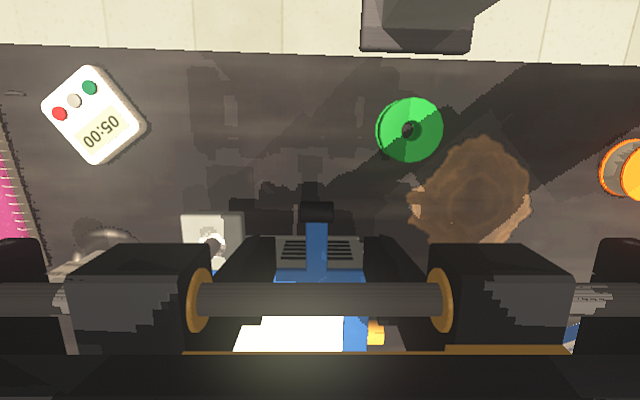

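The handle (318,210) is centred between the fingers and clear of the empty spindle ledge (212,235). The far-right orange shape is the spool where I set it down. I descend and pinch.

play_rows(
  plan=[
    {"xyz": [0,-0.007,0.12],"turn": [0,0,0],"grip": 44},
    {"xyz": [0,-0.007,0.22],"turn": [0,0,0],"grip": 44},
    {"xyz": [0,-0.007,0.31],"turn": [0,0,0],"grip": 44},
    {"xyz": [0,-0.007,0.336],"turn": [0,0,0],"grip": 44},
    {"xyz": [0,-0.007,0.336],"turn": [0,0,0],"grip": 16},
    {"xyz": [0,-0.007,0.336],"turn": [0,0,0],"grip": 16},
    {"xyz": [0,-0.007,0.336],"turn": [0,0,0],"grip": 16},
    {"xyz": [0,-0.007,0.336],"turn": [0,0,0],"grip": 16},
    {"xyz": [0,-0.007,0.336],"turn": [0,0,0],"grip": 16},
    {"xyz": [0,-0.007,0.336],"turn": [0,0,0],"grip": 16},
  ],
  squeeze=20,
)

```text
t: 13.6
tcp_pos: [0.4618, -0.3045, 0.0363]
tcp_rot: [-0.016, 1.0, -0.001, 0.001]
force: [0.0, 2.7, 7.6]
width: 0.0236
grip_force: 20.0
```

play_rows(
  plan=[
    {"xyz": [-0.004,0,-0.07],"turn": [0,0,0],"grip": 16},
    {"xyz": [-0.014,0,-0.139],"turn": [0,0,0],"grip": 16},
    {"xyz": [-0.031,0,-0.207],"turn": [0,0,0],"grip": 16},
    {"xyz": [-0.055,0,-0.273],"turn": [0,0,0],"grip": 16},
    {"xyz": [-0.086,0,-0.336],"turn": [0,0,0],"grip": 16},
    {"xyz": [-0.122,0,-0.395],"turn": [0,0,0],"grip": 16},
    {"xyz": [-0.165,-0.001,-0.451],"turn": [0,0,0],"grip": 16},
    {"xyz": [-0.212,-0.001,-0.502],"turn": [0,0,0],"grip": 16},
    {"xyz": [-0.265,-0.002,-0.548],"turn": [0,0,0],"grip": 16},
    {"xyz": [-0.322,-0.002,-0.589],"turn": [0,0,0],"grip": 16},
  ],
)

```text
t: 14.6
tcp_pos: [0.5414, -0.3023, 0.1832]
tcp_rot: [-0.016, 1.0, -0.0, -0.001]
force: [0.0, -2.5, -3.7]
width: 0.0242
grip_force: 20.0
```

play_rows(
  plan=[
    {"xyz": [-0.06,0,-0.035],"turn": [0,0,0],"grip": 16},
    {"xyz": [-0.124,-0.001,-0.063],"turn": [0,0,0],"grip": 16},
    {"xyz": [-0.191,-0.001,-0.085],"turn": [0,0,0],"grip": 16},
    {"xyz": [-0.259,-0.002,-0.101],"turn": [0,0,0],"grip": 16},
    {"xyz": [-0.328,-0.002,-0.109],"turn": [0,0,0],"grip": 16},
    {"xyz": [-0.398,-0.003,-0.111],"turn": [0,0,0],"grip": 16},
    {"xyz": [-0.454,-0.003,-0.107],"turn": [0,0,0],"grip": 16},
    {"xyz": [-0.454,-0.003,-0.107],"turn": [0,0,0],"grip": 16},
    {"xyz": [-0.454,-0.003,-0.107],"turn": [0,0,0],"grip": 16},
  ],
)

```text
t: 15.5
tcp_pos: [0.6558, -0.2995, 0.2103]
tcp_rot: [-0.016, 1.0, -0.001, 0.001]
force: [1.6, -0.8, 4.0]
width: 0.0234
grip_force: 20.0
```

play_rows(
  plan=[
    {"xyz": [0,0,0],"turn": [0,0,0],"grip": 44},
    {"xyz": [0,0,0],"turn": [0,0,0],"grip": 44},
    {"xyz": [0,0,0],"turn": [0,0,0],"grip": 44},
    {"xyz": [0,0,0],"turn": [0,0,0],"grip": 44},
    {"xyz": [0,0,-0.1],"turn": [0,0,0],"grip": 44},
    {"xyz": [0,0,-0.24],"turn": [0,0,0],"grip": 44},
    {"xyz": [0,0,-0.3],"turn": [0,0,0],"grip": 44},
    {"xyz": [0.2,0,-0.3],"turn": [0,0,0],"grip": 44},
    {"xyz": [0.4,0,-0.3],"turn": [0,0,0],"grip": 44},
    {"xyz": [0.6,0,-0.3],"turn": [0,0,0],"grip": 44},
    {"xyz": [0.6,0,-0.3],"turn": [0,0,0],"grip": 44},
    {"xyz": [0.6,0,-0.3],"turn": [0,0,0],"grip": 44},
  ],
)

```text
t: 16.7
tcp_pos: [0.5044, -0.3043, 0.285]
tcp_rot: [-0.015, 1.0, -0.0, 0.001]
force: [0.2, -0.7, -0.5]
width: 0.0436
grip_force: 0.0
```

```bash
python3 - <<'E'
from h import *
np.set_printoptions(precision=4,suppress=True)
from plant import status
print(status.get_obs()['tcp_pos'])
c=wrist('w7'); M=masks(c['p']); P=cloud(c,c['d'],M['yellow']); 
Q=P[(abs(P[:,0]-.571)<.05)&(abs(P[:,1]+.335)<.06)&(P[:,2]>.03)&(P[:,2]<.09)]; print('tab',len(Q))
if len(Q): print(Q.min(0),Q.max(0),np.median(Q,0)); T=Q[Q[:,2]>.064]; print(len(T),T.min(0),T.max(0),cv2.minAreaRect((T[:,:2]*1000).astype('float32')))
B=cloud(c,c['d'],M['blue']); B=B[(B[:,0]>.58)&(abs(B[:,1]+.335)<.1)&(B[:,2]>.1)]; print('flap',len(B), B.min(0) if len(B) else '', B.max(0) if len(B) else '')
E
```

```text
[ 0.5044 -0.3043  0.285 ]
tab 25
[ 0.5802 -0.3423  0.0341] [ 0.5986 -0.3325  0.0717] [ 0.5837 -0.3352  0.0708]
24 [ 0.5802 -0.3379  0.0692] [ 0.5859 -0.3325  0.0717] ((583.0556640625, -335.2144470214844), (5.762733459472656, 5.44236421585083), 0.38063275814056396)
flap 3955 [ 0.6323 -0.3809  0.1   ] [ 0.6526 -0.2593  0.2153]
```

View pics/w7.png

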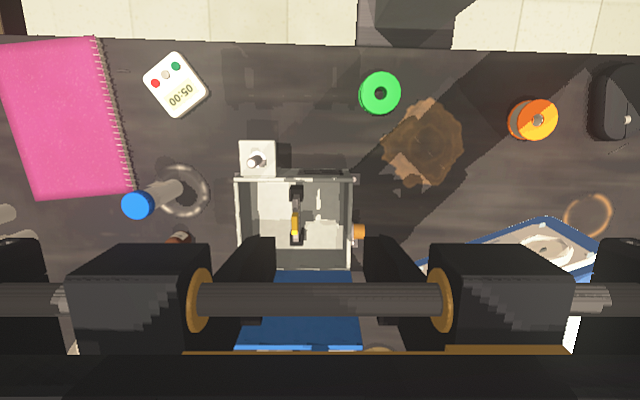

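The flap stands open (blue at column 300, below row 270) and the plate with its yellow tab is visible at (295,220). I move above the tab.

play_rows(
  plan=[
    {"xyz": [-0.13,-0.06,0],"turn": [0,0,0],"grip": 44},
    {"xyz": [-0.26,-0.132,0.05],"turn": [0,0,0],"grip": 44},
    {"xyz": [-0.266,-0.132,0.2],"turn": [0,0,0],"grip": 44},
    {"xyz": [-0.266,-0.132,0.4],"turn": [0,0,0],"grip": 44},
    {"xyz": [-0.266,-0.132,0.6],"turn": [0,0,0],"grip": 44},
    {"xyz": [-0.266,-0.132,0.74],"turn": [0,0,0],"grip": 44},
    {"xyz": [-0.266,-0.132,0.74],"turn": [0,0,0],"grip": 44},
    {"xyz": [-0.266,-0.132,0.74],"turn": [0,0,0],"grip": 44},
  ],
)

```text
t: 17.55
tcp_pos: [0.5741, -0.3351, 0.0998]
tcp_rot: [-0.016, 1.0, -0.0, 0.0]
force: [1.1, 0.6, 0.1]
width: 0.0441
grip_force: 0.0
```

```bash
python3 - <<'E'
from h import *
np.set_printoptions(precision=4,suppress=True)
from plant import status
print(status.get_obs()['tcp_pos'])
c=wrist('w8'); p=c['p'].astype(int); full=c['d']>0; P=cloud(c,c['d'],full); col=p[full]
sel=(abs(P[:,0]-.571)<.05)&(abs(P[:,1]+.335)<.02)&(P[:,2]>.062)&(P[:,2]<.078); Q=P[sel]; print('tab top',len(Q),Q.min(0),Q.max(0),np.median(Q,0),col[sel].mean(0))
sel=(abs(P[:,0]-.571)<.05)&(abs(P[:,1]+.335)<.02)&(P[:,2]>.045)&(P[:,2]<.056); Q=P[sel]; print('frame',len(Q),Q.min(0) if len(Q) else '',Q.max(0) if len(Q) else '')
E
```

```text
[ 0.5741 -0.3351  0.0998]
tab top 455 [ 0.5609 -0.3395  0.0631] [ 0.5871 -0.3312  0.0728] [ 0.5728 -0.3355  0.0706] [234.3516 195.5407  72.4615]
frame 423 [ 0.5429 -0.3398  0.0451] [ 0.6052 -0.3311  0.0554]
```

The tab centre at (0.574, −0.335) lies under the tool. I descend and grip.

play_rows(
  plan=[
    {"xyz": [0,-0.001,0.1],"turn": [0,0,0],"grip": 44},
    {"xyz": [0,-0.001,0.2],"turn": [0,0,0],"grip": 44},
    {"xyz": [0,-0.001,0.3],"turn": [0,0,0],"grip": 44},
    {"xyz": [0,-0.001,0.335],"turn": [0,0,0],"grip": 44},
    {"xyz": [0,-0.001,0.335],"turn": [0,0,0],"grip": 20},
    {"xyz": [0,-0.001,0.335],"turn": [0,0,0],"grip": 2},
    {"xyz": [0,-0.001,0.335],"turn": [0,0,0],"grip": 2},
    {"xyz": [0,-0.001,0.335],"turn": [0,0,0],"grip": 2},
    {"xyz": [0,-0.001,0.335],"turn": [0,0,0],"grip": 2},
    {"xyz": [0,-0.001,0.335],"turn": [0,0,0],"grip": 2},
    {"xyz": [0,-0.001,0.335],"turn": [0,0,0],"grip": 2},
  ],
  squeeze=20,
)

```text
t: 18.7
tcp_pos: [0.573, -0.3354, 0.016]
tcp_rot: [-0.016, 1.0, -0.0, 0.0]
force: [0.4, 0.8, 5.7]
width: 0.0082
grip_force: 20.0
```

play_rows(
  plan=[
    {"xyz": [0,0,-0.05],"turn": [0,0,0],"grip": 2},
    {"xyz": [0,0,-0.12],"turn": [0,0,0],"grip": 2},
    {"xyz": [0,0,-0.2],"turn": [0,0,0],"grip": 2},
    {"xyz": [0,0,-0.28],"turn": [0,0,0],"grip": 2},
    {"xyz": [0,0,-0.36],"turn": [0,0,0],"grip": 2},
    {"xyz": [0,0,-0.45],"turn": [0,0,0],"grip": 2},
    {"xyz": [0,0,-0.55],"turn": [0,0,0],"grip": 2},
    {"xyz": [0,0,-0.65],"turn": [0,0,0],"grip": 2},
    {"xyz": [0,0,-0.75],"turn": [0,0,0],"grip": 2},
    {"xyz": [0,0,-0.75],"turn": [0,0,0],"grip": 2},
  ],
)

```text
t: 19.7
tcp_pos: [0.5736, -0.3357, 0.2069]
tcp_rot: [-0.016, 1.0, -0.002, 0.002]
force: [-1.4, -0.3, -1.2]
width: 0.0079
grip_force: 20.0
```

play_rows(
  plan=[
    {"xyz": [0.06,0,0],"turn": [0,0,0],"grip": 2},
    {"xyz": [0.16,0.03,0],"turn": [0,0,0],"grip": 2},
    {"xyz": [0.26,0.1,0],"turn": [0,0,0],"grip": 2},
    {"xyz": [0.34,0.2,0],"turn": [0,0,0],"grip": 2},
    {"xyz": [0.361,0.32,0],"turn": [0,0,0],"grip": 2},
    {"xyz": [0.361,0.43,0],"turn": [0,0,0],"grip": 2},
  ],
)

```text
t: 20.3
tcp_pos: [0.4778, -0.2292, 0.202]
tcp_rot: [-0.016, 1.0, 0.0, -0.001]
force: [0.2, -0.3, 0.2]
width: 0.0079
grip_force: 20.0
```

play_rows(
  plan=[
    {"xyz": [0,0.14,0],"turn": [0,0,0],"grip": 2},
    {"xyz": [0,0.28,0],"turn": [0,0,0],"grip": 2},
    {"xyz": [0,0.42,0],"turn": [0,0,0],"grip": 2},
    {"xyz": [0,0.56,0],"turn": [0,0,0],"grip": 2},
    {"xyz": [0,0.7,0],"turn": [0,0,0],"grip": 2},
    {"xyz": [0,0.84,0],"turn": [0,0,0],"grip": 2},
    {"xyz": [0,1,0],"turn": [0,0,0],"grip": 2},
  ],
)

```text
t: 21.0
tcp_pos: [0.4703, 0.0206, 0.202]
tcp_rot: [-0.016, 1.0, 0.0, -0.001]
force: [1.2, -0.8, -0.7]
width: 0.0077
grip_force: 20.0
```

play_rows(
  plan=[
    {"xyz": [0,0.14,0],"turn": [0,0,0],"grip": 2},
    {"xyz": [0,0.28,0],"turn": [0,0,0],"grip": 2},
    {"xyz": [0,0.42,0],"turn": [0,0,0],"grip": 2},
    {"xyz": [0,0.56,0],"turn": [0,0,0],"grip": 2},
    {"xyz": [0,0.7,0],"turn": [0,0,0],"grip": 2},
    {"xyz": [0,0.82,0],"turn": [0,0,0],"grip": 2},
    {"xyz": [0,0.92,0],"turn": [0,0,0],"grip": 2},
    {"xyz": [0,1,0],"turn": [0,0,0],"grip": 2},
    {"xyz": [0,1,0],"turn": [0,0,0],"grip": 2},
    {"xyz": [0,1,0],"turn": [0,0,0],"grip": 2},
    {"xyz": [0,1,0],"turn": [0,0,0],"grip": 2},
  ],
)

```text
t: 22.1
tcp_pos: [0.463, 0.2683, 0.2024]
tcp_rot: [-0.016, 1.0, -0.0, -0.0]
force: [-0.7, -0.4, -0.6]
width: 0.008
grip_force: 20.0
```

```bash
python3 - <<'E'
from h import *
from plant import status,eyes
np.set_printoptions(precision=4,suppress=True)
o=status.get_obs(); print(o['tcp_pos'],o['width'],o['grip_force'])
c=wrist('w9'); m=masks(c['p'])['blue']; B=cloud(c,c['d'],m); B=B[(abs(B[:,0]-.463)<.09)&(abs(B[:,1]-.268)<.09)&(B[:,2]<.035)&(B[:,2]>.01)]
print('tray',len(B),cv2.minAreaRect((B[:,:2]*1000).astype('float32')),np.median(B[:,2]))
P=cloud(c,c['d'],c['d']>0); Q=P[(abs(P[:,0]-o['tcp_pos'][0])<.045)&(abs(P[:,1]-o['tcp_pos'][1])<.012)&(P[:,2]>.12)&(P[:,2]<.23)]; print('plate',len(Q),Q.min(0),Q.max(0))
E
```

```text
[0.463  0.2683 0.2024] 0.007957477773480309 19.99988716794178
tray 4732 ((461.7789611816406, 271.4979248046875), (101.93653869628906, 74.17240142822266), 78.04615020751953) 0.019465540855984058
plate 213 [0.4327 0.2605 0.1942] [0.4547 0.2786 0.23  ]
```

View pics/w9.png

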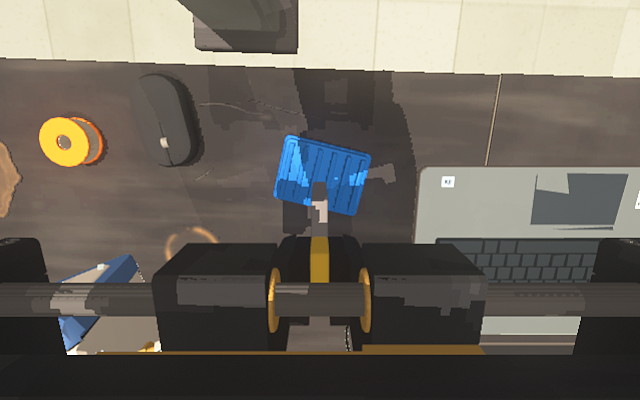

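The plate hangs upright above the blue tray (320,175), its lower edge at 0.194 m as computed. I lower it to about 0.10 m.

play_rows(
  plan=[
    {"xyz": [0,0.006,0.06],"turn": [0,0,0],"grip": 2},
    {"xyz": [0,0.006,0.14],"turn": [0,0,0],"grip": 2},
    {"xyz": [0,0.006,0.22],"turn": [0,0,0],"grip": 2},
    {"xyz": [0,0.006,0.3],"turn": [0,0,0],"grip": 2},
    {"xyz": [0,0.006,0.35],"turn": [0,0,0],"grip": 2},
    {"xyz": [0,0.006,0.365],"turn": [0,0,0],"grip": 2},
    {"xyz": [0,0.006,0.365],"turn": [0,0,0],"grip": 2},
    {"xyz": [0,0.006,0.365],"turn": [0,0,0],"grip": 2},
    {"xyz": [0,0.006,0.365],"turn": [0,0,0],"grip": 2},
    {"xyz": [0,0.006,0.365],"turn": [0,0,0],"grip": 2},
  ],
)

```text
t: 23.15
tcp_pos: [0.4633, 0.2708, 0.112]
tcp_rot: [-0.016, 1.0, 0.0, 0.001]
force: [0.7, 0.1, -1.5]
width: 0.0076
grip_force: 20.0
```

```bash
python3 - <<'E'
from h import *
from plant import status,eyes
np.set_printoptions(precision=4,suppress=True)
o=status.get_obs(); print(o['tcp_pos'],o['tcp_rot'],o['width'],o['grip_force'],abs(o['joint_velocities']).max())
c=eyes.calibration('scene'); p,d=eyes.grab_frame('scene'); M=masks(p)
B=cloud(c,d,M['blue']); B=B[(B[:,0]>.58)&(B[:,0]<.72)&(abs(B[:,1]+.335)<.1)&(B[:,2]>.09)&(B[:,2]<.22)]; print('flap',len(B),np.polyfit(B[:,2],B[:,0],1) if len(B)>9 else '')
O=cloud(c,d,M['orange']); O=O[(abs(O[:,0]-.43)<.05)&(abs(O[:,1]+.015)<.05)]; print('spool',len(O),np.median(O,0),O[:,2].max())
P=cloud(c,d,d>0); Q=P[(abs(P[:,0]-.463)<.04)&(abs(P[:,1]-.27)<.012)&(P[:,2]>.05)&(P[:,2]<.16)]; print('plate',len(Q),Q.min(0),Q.max(0))
E
```

```text
[0.4633 0.2708 0.112 ] [-0.0161  0.9999  0.0002  0.0005] 0.007631036793411163 19.99994755256921 0.004354727577941262
flap 1920 [0.0935 0.6275]
spool 179 [ 0.4267 -0.0209  0.0229] 0.0328156290713124
plate 215 [0.4313 0.2581 0.1012] [0.4941 0.2772 0.1598]
```

The flap leans back 0.09 rad past upright, the spool lies flat on the worktop, and the plate hangs at about 0.10 m over the tray. Everything is still, so I hand the job in.

```bash
python3 -c "
from plant import finish_job
print(finish_job())"
```

```text
the job is handed in; nothing more can be done
None
```

I handed the job in at about 23 s: the spool is flat on the worktop, the flap is open at about 1.66 rad, and the plate is held upright about 10 cm above the worktop over the middle of the blue tray. No verdict came back.

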